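Full-power check of the two-stage blow gun

ROBOT

A 6-joint arm with a two-finger parallel gripper is mounted at the origin on the work surface. World frame = base frame: x ahead of the robot, y to its left, z up, the work surface at z = 0. Lengths are in m, angles in rad, forces in N, time in s.
With the tool pointing down it reaches from about 0.35 to 0.875 m from the base axis. Payload 4.2 kg.
Tool frame: the origin (TCP) lies at the very end of the fingers, on their centre line; the grasp point (between the pads) lies 19 mm behind it (env.grip_depth is the z of the grasp point in the tool frame, in m); z points along the fingers, y is the direction in which the jaws open and shut (so a half turn about z gives the same grasp; the last joint's range is limited). The gripper opens to 85 mm and grips with 20 to 120 N. Pads are 22 mm wide; open, the fingers measure 114 mm over their backs; the gripper's body (76 mm by 85 mm) begins 54 mm behind the grasp point. The pads swing forward as they close: fully open they stand 13 mm farther back than shut.
Start: joints at [1.435, 0.385, 0.008, 0, -1.194, -0.259], TCP at [0.24, 0.577, 0.231] pointing down, gripper open.
Joint ranges: [-3.14, 3.14], [-1.21, 2.06], [-1.07, 1.41], [-3.16, 2.05], [-2.99, -0.16], [-3.1, 3.1]. Speed limits (rad/s): [2.79, 2.79, 3.14, 3.14, 3.14, 3.14].

INTERFACE

Orientations are given as a unit quaternion [x, y, z, w].
In Python, from bench import env, optics gives the robot as it stands.
- The arm moves only by the shell command python3 -m handwheel 'ROWS' [FORCE]. ROWS is JSON, a list of rows, each an object with "offset": the shift along the tool's x, y, z in m, a list of three; "spin": the turn about the tool's z in degrees; "claw": the opening in per cent of the stroke, from 0 (shut) to 100 (fully open). In form: [{"offset": [tx, ty, tz], "spin": spin, "claw": claw}, ...]. A call has 1 to 8 rows; each row is the pose to reach, as a shift and turn from the pose commanded when the call began, along the tool's axes at that moment; what a row does not reach only later rows make up. A row lasts 1/12 s, in which the tool goes at most 41.7 mm and 7.16 degrees, less where a joint would pass 70% of its speed; a pose out of reach is approached as far as the arm can. A call with a gripper value outside its range is refused whole. The fingers move at their own pace and stop on an object; FORCE is the grip in N (left out, the last holds). Time passes only in rows, so rows that repeat a pose let the fingers close. It gives the time, the measured TCP pose, the force and the opening at its end, in the units of the state.
- env.observe(): the state, without advancing time (a new reading comes with each control period).
- optics.capture(name): name is "scene" or "top" or "wrist"; returns a dict with "color" (420x560x3 uint8, red, green, blue), "K" (3x3 intrinsics, pixels), "k1" (the pictures are not rectified: a ray, as slopes to the right and down, at radius r is drawn at 1 + k1 r^2 times it, then the intrinsics apply), "eye" and "rotation" of the camera in the world; the wrist camera has in their place "hand_eye" (4x4, takes a point from camera to tool coordinates, whose origin is the TCP and whose axes are the flange's). Camera axes: x right, y up, looking along -z (the intrinsics and any distortion apply to the point x, -y, -z); pixel columns grow to the right and rows downward; lengths in m; the calibration is good to about 2 mm. A picture is of the moment at which its call begins: read the wrist's pose just before it. There is no depth.
- env.sign_off(): hands the job in, once; it reports no verdict.
The state is a dict: "clock": time; "q": joint angles; "joint_vel": joint speeds; "joint_torque": joint torques, N m; "tcp_pos": TCP position; "tcp_rot": TCP orientation; "ft_force": force on the tool from outside, world axes, zero at the start; "wrist_torque": the same for the moment, N m; "width": opening from 0.0 (shut) to 1.0 (fully open).
Only numpy, scipy, OpenCV 4.12 (cv2) and the standard library are available. Lean on these libraries where they do the work, as an engineer would, in place of code of your own. Each camera call takes 0.05 s, during which the arm holds its last target. There are 200 camera calls.

TASK

Before the pneumatics class, check the full-power stage of the blow gun with the long nozzle: squeeze its trigger against the grip, past the pressure point and fully home, hold it there for about two seconds, then let go so that the trigger springs all the way out again. Do not press the trigger of the short-nozzled gun.

Things in the scene. Friction and masses are not known exactly. Their poses are not given: they have to be found in the camera images.
- long_gun: Gun to check: black, lying in a cradle, nozzle tube 120 mm long. Origin: squeeze point, midway between the grip's back and the trigger's face when fully home, mid-thickness, 90 mm above the table. x along the nozzle, y towards the barrel, z up. Grip: bar along y, -75 to 40 mm, 28 mm high, back face x = -22 mm; hose plug to y = -103. Cradle slides 12 mm either way in x (3 N): fingers centre it.
- long_gun_trigger (a point): Centre of the front face of its trigger, a grey bar parallel to the grip, 60 mm long (gun y -30 to 30), 22 mm high. At rest at gun x = 36 mm (58 mm over grip and trigger). It slides straight back: soft first stage of 8 mm (2-4 N) to the pressure point (50 mm over both), then second stage of 6 mm (9-12 N) to the hard stop at x = 22 mm (44 mm over both). Springs back. Axes as the gun's.
- short_gun: Other gun, to be left alone: same gun, origin and axes, but a stub nozzle of 22 mm. On both: barrel 32 mm thick along x, axis at y = 52 mm, x -40 to 75 mm; clamps over it up to z = 23 mm, y 31 to 73 mm, x -15 to 65 mm. Tip of nozzle at x = 111 mm (long gun 209 mm). Below grip and trigger free down to an aluminium plate 74 mm below the origin; free in front of the trigger and behind the grip.
- short_gun_trigger (a point): Centre of the front face of the short-nozzled gun's trigger, same shape and place on its gun as the other; at its gun's x = 36 mm when not pressed.

How it is judged:
By the outcome, as a careful person would: the job done as asked, in the order asked, and still so for the second after the job is handed in, with the robot touching nothing.
It also fails if it takes over 29 s, if anything falls off the work surface, if the arm or the gripper's body presses on something with over 40 N, if the wrist force passes 120 N, or if a joint passes its speed limit or range.

## Working session

There is one attempt and no reset: what is moved stays moved. The work goes in short steps, Python scripts to look and compute and a shell command to move; the robot and the scene stay as the last step left them, time stands still between calls to the robot, and variables do not carry over. Pictures are saved under pics/ and viewed, about 8 in all and at most 12, crops included, and the job is handed in when it is done.

```bash
mkdir -p pics; ls
python3 - <<'E'
from bench import env, optics
import cv2
s=env.observe(); print(s['clock'],s['tcp_pos'],s['tcp_rot'],s['width'],env.grip_depth)
for n in ('scene','top'):
    c=optics.capture(n); cv2.imwrite(f'pics/{n}0.png',c['color'][:,:,::-1]); print(n,c['K'],c['k1'],c['eye'],c['rotation'])
E
```

```text
pics
0.0 [0.24014945 0.5763783  0.23020914] [ 9.80562927e-01 -1.96201706e-01 -1.68895163e-04  1.09872699e-03] 0.9976012717486236 -0.0187
scene [[443.79599325   0.         284.5703588 ]
 [  0.         443.79599325 213.33181353]
 [  0.           0.           1.        ]] -0.13971293683915995 [1.09408561 0.27835554 0.58775252] [0.23965044 0.39253406 0.75773431 0.46295075]
top [[474.75644126   0.         278.91437659]
 [  0.         474.75644126 212.71584858]
 [  0.           0.           1.        ]] -0.17063132458466646 [0.39425438 0.00987705 0.85730707] [-0.07283309  0.07681566  0.71116624 -0.69500883]
```

View pics/top0.png

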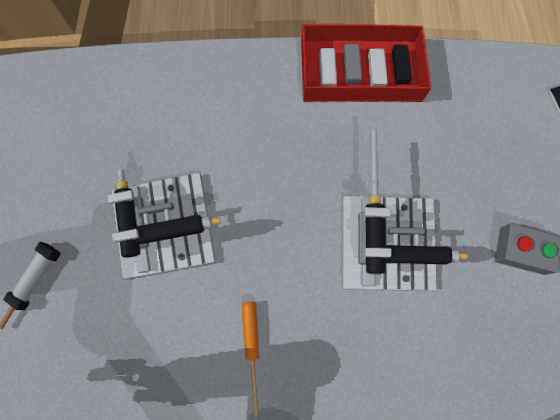

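View pics/scene0.png

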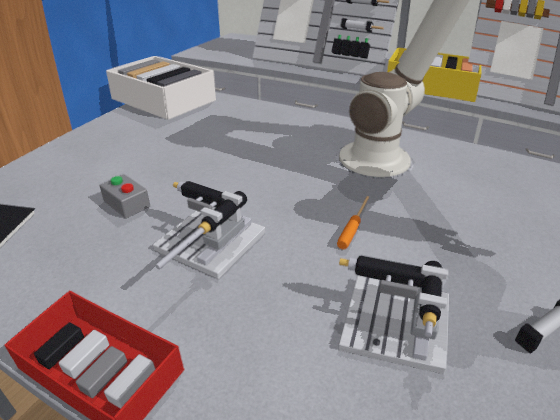

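The top view shows the long-nozzle gun on the right: nozzle (375,130–195), grip (385–452,255), trigger (405,231). Its x axis points up in the image, roughly world +x. The short gun is on the left, at (160,220). Next I'll measure the long gun by colour mask and cast rays.

```bash
cat > h.py <<'E'
import numpy as np, cv2
from scipy.spatial.transform import Rotation as R
def cam(c,s=None):
    if 'eye' in c: return np.array(c['eye']), R.from_quat(c['rotation']).as_matrix()
    T=np.eye(4);T[:3,:3]=R.from_quat(s['tcp_rot']).as_matrix();T[:3,3]=s['tcp_pos'];T=T@np.array(c['hand_eye']);return T[:3,3],T[:3,:3]
def plane(c,px,z,s=None):
    px=np.array(px,float).reshape(-1,1,2); e,M=cam(c,s)
    u=cv2.undistortPoints(px,c['K'],np.array([c['k1'],0,0,0.])) [:,0]
    # exact inverse by iteration is done by OpenCV
    d=np.c_[u[:,0],-u[:,1],-np.ones(len(u))]@M.T
    return e+d*((z-e[2])/d[:,2])[:,None]
def project(c,P,s=None):
    e,M=cam(c,s);p=(np.array(P,float).reshape(-1,3)-e)@M;p=p*[1,-1,-1]
    return cv2.projectPoints(p,np.zeros(3),np.zeros(3),c['K'],np.array([c['k1'],0,0,0.]))[0][:,0]
def gun(o,yaw,P): return np.array(o)+np.array(P,float).reshape(-1,3)@R.from_euler('z',yaw).as_matrix().T
E
python3 - <<'E'
from h import *
from bench import optics
c=optics.capture('top');im=c['color']
m=(im.max(2)<55).astype('uint8')
n,l,st,ce=cv2.connectedComponentsWithStats(m)
for i in range(1,n):
    if st[i,4]>150: print(st[i],ce[i])
g=m.copy();g[:,:392]=0;g[:,460:]=0;g[:235]=0;g[280:]=0
r=cv2.minAreaRect(cv2.findNonZero(g));print(r)
bp=cv2.boxPoints(r);print(plane(c,bp,.104).round(4))
print('plug tip',plane(c,[[468,256]],.09),'nozzle tip',plane(c,[[375,129],[375,195]],.09))
print(plane(c,[[405,226],[405,236]],.101))
cv2.imwrite('pics/crop1.png',cv2.resize(im[110:300,330:480,::-1],None,fx=3.1,fy=3.1,interpolation=cv2.INTER_CUBIC))
E
```

```text
[392  45  19  39 627] [401.16267943  64.11802233]
[ 115  198   89   59 2050] [152.67365854 227.73512195]
[ 366  217   86   56 1959] [399.70393058 249.33537519]
[ 36 242  25  19 279] [ 47.66308244 251.19354839]
[  4 292  25  18 239] [ 15.65271967 301.75732218]
((421.5, 249.0), (28.0, 59.0), 90.0)
[[ 0.5152 -0.1791  0.104 ]
 [ 0.5124 -0.2789  0.104 ]
 [ 0.4662 -0.2747  0.104 ]
 [ 0.4696 -0.176   0.104 ]]
plug tip [[ 0.47814532 -0.31100109  0.09      ]] nozzle tip [[ 0.70476411 -0.16728749  0.09      ]
 [ 0.58615792 -0.15852814  0.09      ]]
[[ 0.53001965 -0.20273303  0.101     ]
 [ 0.51341858 -0.20146448  0.101     ]]
```

View pics/crop1.png

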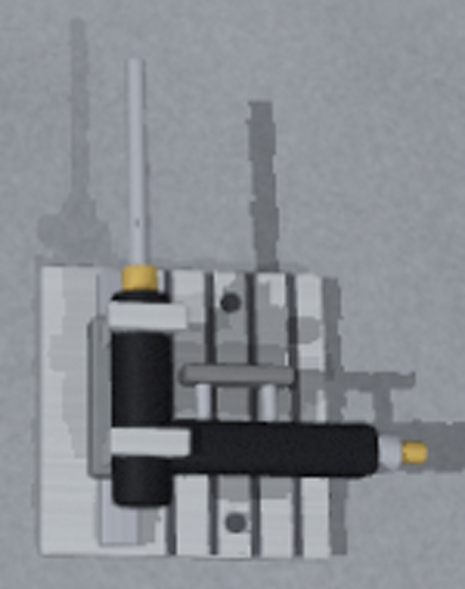

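The crop gives, in full-image pixels: nozzle tip (373.5,128.7), trigger front from (388,228) to (425,228), grip end (452,255), plug end (468,256).

```bash
cat >> h.py <<'E'
def fit(G,W):
    G=np.array(G,float);W=np.array(W,float)[:,:2];g=G.mean(0);w=W.mean(0)
    a=((G-g)[:,0]+1j*(G-g)[:,1]);b=((W-w)[:,0]+1j*(W-w)[:,1])
    yaw=np.angle((a.conj()*b).sum());r=np.array([[np.cos(yaw),-np.sin(yaw)],[np.sin(yaw),np.cos(yaw)]])
    o=w-r@g; return o,yaw,(W-o-G@r.T)
E
python3 - <<'E'
from h import *
from bench import optics,env
c=optics.capture('top')
D=[((373.5,128.7),.09,(.209,.052)),((468,256),.09,(-.008,-.103)),((388.1,228),.101,(.036,.03)),((425.2,228.2),.101,(.036,-.03)),((430,263.5),.076,(-.022,-.055)),((452,255),.09,(-.008,-.075))]
W=np.array([plane(c,[d[0]],d[1])[0] for d in D]);o,y,r=fit([d[2] for d in D],W)
print(W.round(4),o,np.degrees(y),(r*1e3).round(1),sep='\n')
s=env.observe();print(np.degrees(R.from_quat(s['tcp_rot']).as_euler('xyz')),R.from_quat(s['tcp_rot']).as_matrix().round(3))
Rm=R.from_quat(s['tcp_rot']).as_matrix();print(Rm.T@(np.r_[o,.25]-s['tcp_pos']), s['q'])
print(optics.capture('wrist')['hand_eye'])
E
```

```text
[[ 0.7053 -0.1647  0.09  ]
 [ 0.4781 -0.311   0.09  ]
 [ 0.5274 -0.1742  0.101 ]
 [ 0.5255 -0.2367  0.101 ]
 [ 0.4694 -0.2483  0.076 ]
 [ 0.4808 -0.2829  0.09  ]]
[ 0.49246002 -0.20377034]
-3.40404871231867
[[ 1.2 -0.4]
 [-0.2 -4.9]
 [-2.8  1.8]
 [-1.2 -0.8]
 [ 2.2  9.1]
 [ 0.8 -4.8]]
[ 1.79924993e+02 -5.12598537e-03 -2.26286379e+01] [[ 0.923 -0.385 -0.   ]
 [-0.385 -0.923 -0.001]
 [ 0.     0.001 -1.   ]]
[ 0.53306296  0.6232833  -0.01849556] [ 1.43460358e+00  3.85242814e-01  7.12511872e-03 -2.67232581e-04
 -1.19396708e+00 -2.58653053e-01]
[[ 6.44590431e-04  9.50185215e-01  3.11685163e-01  7.93211679e-02]
 [ 9.99999734e-01 -5.05679026e-04 -5.26497714e-04 -7.15194551e-04]
 [-3.42657694e-04  3.11685420e-01 -9.50185288e-01 -1.42661837e-01]
 [ 0.00000000e+00  0.00000000e+00  0.00000000e+00  1.00000000e+00]]
```

```bash
python3 -m handwheel '[{"offset":[0.2,0.23,-0.02],"spin":27,"claw":100},{"offset":[0.2,0.23,-0.02],"spin":27,"claw":100},{"offset":[0.2,0.23,-0.02],"spin":27,"claw":100},{"offset":[0.2,0.23,-0.02],"spin":27,"claw":100},{"offset":[0.2,0.23,-0.02],"spin":27,"claw":100},{"offset":[0.2,0.23,-0.02],"spin":27,"claw":100},{"offset":[0.2,0.23,-0.02],"spin":27,"claw":100},{"offset":[0.2,0.23,-0.02],"spin":27,"claw":100}]' 40
cat > go.py <<'E'
from h import *
from bench import env
import sys
# tool-frame shift and spin to a world TCP x y z with tool y along -(gun x), gun yaw in deg
x,y,z,yaw=map(float,sys.argv[1:])
s=env.observe();Rm=R.from_quat(s['tcp_rot']).as_matrix()
ty=np.degrees(np.arctan2(Rm[1,1],Rm[0,1]));d=(yaw+180-ty+180)%360-180
print(s['clock'],'tcp',s['tcp_pos'].round(4),'shift',(Rm.T@(np.array([x,y,z])-s['tcp_pos'])).round(4),'spin',-d,'q',s['q'].round(2),'F',s['ft_force'].round(1),s['width'])
E
python3 go.py .492 -.214 .25 -3.6
```

```text
clock: 0.92
tcp_pos: [0.3366, 0.2834, 0.2519]
tcp_rot: [0.907, -0.421, -0.0, 0.0]
ft_force: [0.6, -1.1, 0.2]
width: 1.001
0.9167 tcp [0.3366 0.2834 0.2519] shift [0.4801 0.2026 0.0019] spin 43.822224609768796 q [ 1.07  0.05 -0.38 -0.   -1.14 -0.37] F [ 0.6 -1.1  0.2] 1.0006005320870826
```

```bash
python3 -m handwheel '[{"offset":[0.26,0.11,0],"spin":24,"claw":100},{"offset":[0.26,0.11,0],"spin":24,"claw":100},{"offset":[0.26,0.11,0],"spin":24,"claw":100},{"offset":[0.26,0.11,0],"spin":24,"claw":100},{"offset":[0.26,0.11,0],"spin":24,"claw":100},{"offset":[0.26,0.11,0],"spin":24,"claw":100},{"offset":[0.26,0.11,0],"spin":24,"claw":100},{"offset":[0.26,0.11,0],"spin":24,"claw":100}]'
python3 go.py .492 -.214 .25 -3.6
```

```text
clock: 1.58
tcp_pos: [0.4219, 0.0144, 0.2512]
tcp_rot: [0.799, -0.602, 0.0, 0.0]
ft_force: [-0.3, -0.2, -0.5]
width: 1.005
1.5833 tcp [0.4219 0.0144 0.2512] shift [ 0.2388 -0.0045  0.0014] spin 19.59870700077704 q [ 0.42  0.01 -0.42  0.   -1.14 -0.14] F [-0.3 -0.2 -0.5] 1.0047869196485455
```

```bash
python3 -m handwheel '[{"offset":[0.239,-0.004,0],"spin":19.5,"claw":100},{"offset":[0.239,-0.004,0],"spin":19.5,"claw":100},{"offset":[0.239,-0.004,0],"spin":19.5,"claw":100},{"offset":[0.239,-0.004,0],"spin":19.5,"claw":100},{"offset":[0.239,-0.004,0],"spin":19.5,"claw":100},{"offset":[0.239,-0.004,0],"spin":19.5,"claw":100},{"offset":[0.239,-0.004,0],"spin":19.5,"claw":100},{"offset":[0.239,-0.004,0],"spin":19.5,"claw":100}]'
python3 -m handwheel '[{"offset":[0,0,0],"spin":0,"claw":100},{"offset":[0,0,0],"spin":0,"claw":100}]'
python3 go.py .492 -.214 .25 -3.6
python3 - <<'E'
from h import *
from bench import env,optics
s=env.observe();c=optics.capture('wrist')
np.save('w1.npy',dict(s=s,c=c),allow_pickle=True)
cv2.imwrite('pics/w1.png',c['color'][:,:,::-1]);print(s['tcp_pos'],s['joint_vel'].round(3))
o=[.4925,-.204,.09];
for P in [(.036,.03,.011),(.036,-.03,.011),(-.022,-.075,.014),(-.008,-.103,0),(.209,.052,0)]: print(P,project(c,gun(o,np.radians(-3.6),P),s).round(1))
E
```

```text
clock: 2.25
tcp_pos: [0.4926, -0.2107, 0.2504]
tcp_rot: [-0.687, 0.727, 0.001, -0.0]
ft_force: [1.2, 1.0, -0.3]
width: 1.004
clock: 2.42
tcp_pos: [0.4922, -0.2087, 0.2514]
tcp_rot: [-0.688, 0.726, 0.0, 0.0]
ft_force: [-0.1, -0.2, 0.7]
width: 1.001
2.4167 tcp [ 0.4922 -0.2087  0.2514] shift [ 0.0053 -0.      0.0014] spin 0.5628686943884418 q [-0.1   0.22 -0.18 -0.   -1.17  0.04] F [-0.1 -0.2  0.7] 1.001087151321785
[ 0.49224389 -0.20872219  0.25141106] [ 0.008 -0.01   0.002  0.001  0.001  0.002]
(0.036, 0.03, 0.011) [[246.4 225.9]]
(0.036, -0.03, 0.011) [[244.9 169.8]]
(-0.022, -0.075, 0.014) [[304.7 123.8]]
(-0.008, -0.103, 0) [[290.   93.1]]
(0.209, 0.052, 0) [[ 95.8 238.9]]
```

View pics/w1.png

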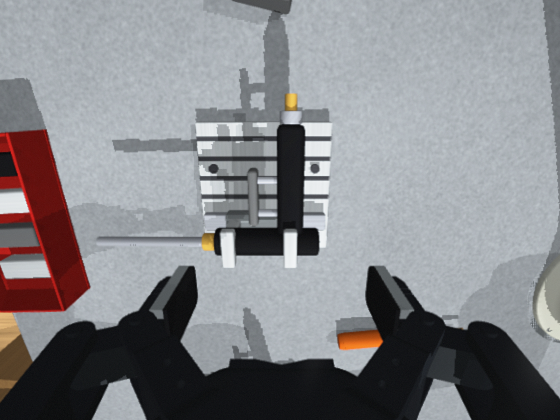

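The wrist view shows the nozzle tip at (96,241), plug tip at (291,93), trigger at cols 248–258 and rows 168–225, and the grip's back edge at col 304. All of these are within about 2 px of my prediction. I'll refine from this view.

Run:
```python
from h import *
d=np.load('w1.npy',allow_pickle=True).item();s,c=d['s'],d['c'];im=c['color']
for r in (150,175,200,215): print(r,im[r,240:312].max(1).tolist())
D=[((96.5,241),.09,(.209,.052)),((291,93),.09,(-.008,-.103)),((248,226),.101,(.036,.03)),((248,168.5),.101,(.036,-.03)),((304,125),.104,(-.022,-.075))]
W=np.array([plane(c,[q[0]],q[1],s)[0] for q in D]);o,y,r=fit([q[2] for q in D],W)
print(o,np.degrees(y),(r*1e3).round(1),sep='\n')
```

```text
150 [139, 141, 143, 142, 140, 139, 145, 145, 144, 143, 144, 143, 144, 143, 141, 142, 140, 142, 144, 142, 141, 142, 142, 155, 173, 175, 177, 179, 178, 177, 178, 179, 177, 174, 175, 177, 147, 50, 19, 22, 26, 26, 29, 31, 28, 31, 31, 30, 31, 29, 33, 30, 32, 31, 33, 34, 32, 32, 32, 32, 31, 28, 25, 27, 94, 202, 240, 237, 238, 239, 237, 235]
175 [134, 131, 131, 133, 133, 130, 114, 98, 112, 124, 131, 132, 135, 135, 133, 125, 100, 70, 98, 131, 131, 128, 128, 131, 141, 157, 160, 161, 162, 161, 162, 162, 162, 159, 161, 161, 132, 46, 18, 23, 25, 29, 30, 29, 30, 29, 31, 33, 31, 32, 33, 32, 32, 31, 31, 32, 32, 34, 34, 32, 29, 28, 25, 45, 168, 243, 239, 237, 238, 238, 236, 233]
200 [146, 143, 140, 137, 140, 141, 139, 123, 99, 110, 122, 131, 134, 136, 137, 132, 114, 87, 86, 123, 141, 142, 139, 139, 138, 151, 170, 171, 170, 169, 171, 173, 172, 170, 171, 172, 148, 73, 22, 19, 26, 27, 31, 31, 31, 30, 30, 32, 31, 32, 31, 33, 32, 34, 35, 34, 34, 36, 33, 33, 26, 23, 36, 134, 221, 239, 237, 237, 237, 236, 235, 235]
215 [89, 87, 89, 88, 96, 106, 108, 106, 95, 87, 114, 130, 133, 136, 140, 136, 124, 118, 173, 232, 234, 234, 234, 233, 234, 234, 234, 234, 234, 234, 236, 235, 235, 235, 230, 220, 190, 94, 24, 20, 23, 27, 31, 33, 30, 29, 30, 31, 33, 32, 34, 35, 34, 36, 33, 36, 35, 36, 35, 30, 28, 27, 29, 101, 160, 161, 160, 160, 160, 160, 158, 162]
[ 0.49123014 -0.20384028]
-3.1406076709707116
[[ 1.5  0.8]
 [-0.5 -0. ]
 [-0.2 -0.3]
 [-2.2 -1.6]
 [ 1.4  1.1]]
```

```bash
python3 -m handwheel '[{"offset":[0,-0.003,0.035],"spin":0.3,"claw":100},{"offset":[0,-0.003,0.07],"spin":0.3,"claw":100},{"offset":[0,-0.003,0.1],"spin":0.3,"claw":100},{"offset":[0,-0.003,0.12],"spin":0.3,"claw":100},{"offset":[0,-0.003,0.13],"spin":0.3,"claw":100},{"offset":[0,-0.003,0.13],"spin":0.3,"claw":100},{"offset":[0,-0.003,0.13],"spin":0.3,"claw":100},{"offset":[0,-0.003,0.13],"spin":0.3,"claw":100}]'
python3 go.py .4945 -.209 .067 -3.3
python3 - <<'E'
from h import *
from bench import env,optics
s=env.observe();c=optics.capture('wrist')
np.save('w2.npy',dict(s=s,c=c),allow_pickle=True)
cv2.imwrite('pics/w2.png',c['color'][:,:,::-1])
o=[.4915,-.204,.09];
for P in [(.036,.03,.011),(.036,-.03,.011),(-.022,-.075,.014),(-.008,-.103,0)]: print(P,project(c,gun(o,np.radians(-3.3),P),s).round(1))
E
```

```text
clock: 3.13
tcp_pos: [0.4968, -0.2099, 0.1232]
tcp_rot: [-0.686, 0.728, -0.002, 0.001]
ft_force: [-0.1, 0.3, 0.6]
width: 1.0
3.1333 tcp [ 0.4968 -0.2099  0.1232] shift [-0.0008  0.0025  0.0562] spin -0.05505782983337326 q [-0.1   0.34 -0.35  0.   -0.87  0.04] F [-0.1  0.3  0.6] 0.9998741851571964
(0.036, 0.03, 0.011) [[234.1 298.6]]
(0.036, -0.03, 0.011) [[228.8 211.3]]
(-0.022, -0.075, 0.014) [[332.3 132.8]]
(-0.008, -0.103, 0) [[305.2  79. ]]
```

View pics/w2.png

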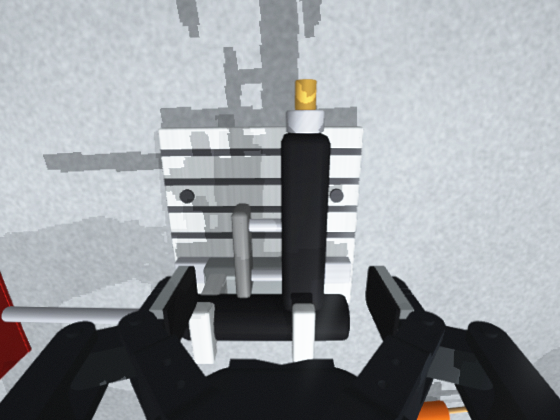

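The trigger spans cols 233–251 and rows 204–298, and the grip's back edge is at col 329. Both sit centrally between the fingers (cols 193 and 368), so I can go straight down.

```bash
python3 -m handwheel '[{"offset":[-0.001,0.001,0.02],"spin":0,"claw":100},{"offset":[-0.001,0.001,0.04],"spin":0,"claw":100},{"offset":[-0.001,0.001,0.05],"spin":0,"claw":100},{"offset":[-0.001,0.001,0.056],"spin":0,"claw":100},{"offset":[-0.001,0.001,0.056],"spin":0,"claw":100},{"offset":[-0.001,0.001,0.056],"spin":0,"claw":100},{"offset":[-0.001,0.001,0.056],"spin":0,"claw":100}]'
python3 go.py .4945 -.209 .067 -3.3
python3 - <<'E'
from h import *
from bench import env,optics
s=env.observe();c=optics.capture('wrist')
cv2.imwrite('pics/w3.png',c['color'][:,:,::-1])
E
```

```text
clock: 3.77
tcp_pos: [0.4954, -0.2091, 0.0664]
tcp_rot: [-0.686, 0.728, -0.001, 0.001]
ft_force: [0.5, -0.4, -0.1]
width: 1.002
3.7667 tcp [ 0.4954 -0.2091  0.0664] shift [-0.0001  0.0009 -0.0006] spin -0.10185254411550204 q [-0.1   0.42 -0.42  0.   -0.73  0.04] F [ 0.5 -0.4 -0.1] 1.0022107286264261
```

View pics/w3.png

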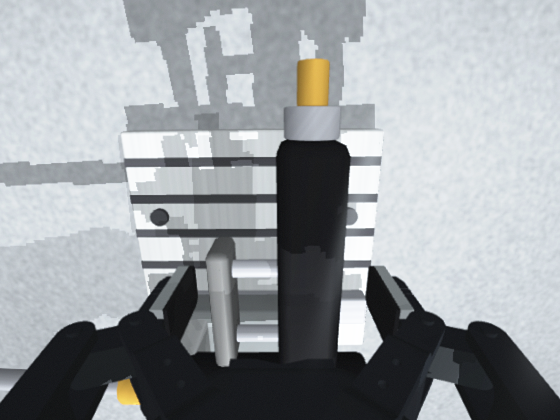

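The fingers (cols 195 and 367) straddle the trigger (212–235) and grip (280–348) with clearance and no contact force. Now I'll squeeze.

```bash
python3 -m handwheel '[{"offset":[0,0,0],"spin":0,"claw":70},{"offset":[0,0,0],"spin":0,"claw":60},{"offset":[0,0,0],"spin":0,"claw":52},{"offset":[0,0,0],"spin":0,"claw":40},{"offset":[0,0,0],"spin":0,"claw":40},{"offset":[0,0,0],"spin":0,"claw":40}]' 40
python3 -m handwheel '[{"offset":[0,0,0],"spin":0,"claw":40},{"offset":[0,0,0],"spin":0,"claw":40},{"offset":[0,0,0],"spin":0,"claw":40},{"offset":[0,0,0],"spin":0,"claw":40}]'
python3 - <<'E'
from bench import env,optics
import cv2
c=optics.capture('wrist');cv2.imwrite('pics/w4.png',c['color'][:,:,::-1])
s=env.observe();print(s['clock'],s['width']*85,s['ft_force'])
E
```

```text
clock: 4.32
tcp_pos: [0.4951, -0.2093, 0.0671]
tcp_rot: [-0.686, 0.728, -0.001, 0.0]
ft_force: [-2.6, 0.3, 8.8]
width: 0.505
clock: 4.65
tcp_pos: [0.495, -0.2093, 0.0671]
tcp_rot: [-0.686, 0.728, -0.001, 0.0]
ft_force: [-2.3, 1.1, 8.5]
width: 0.505
4.7 42.90062654127847 [-1.74697842  1.28863961  8.40697841]
```

View pics/w4.png

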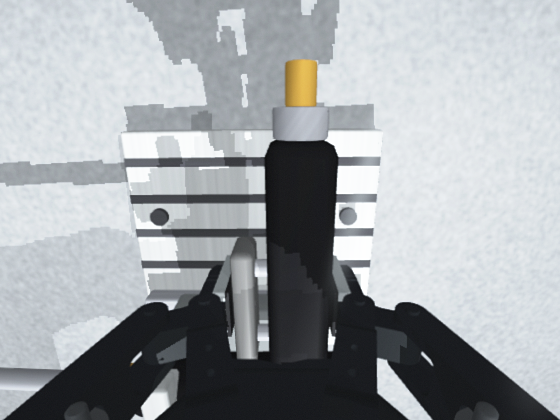

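The opening is 43 mm, against an expected 44 mm at the hard stop, and the trigger is pulled in against the grip, so it is fully home. I'll hold, then release.

```bash
Z='unused'; python3 -m handwheel '[{"offset":[0,0,0],"spin":0,"claw":40},{"offset":[0,0,0],"spin":0,"claw":40},{"offset":[0,0,0],"spin":0,"claw":40},{"offset":[0,0,0],"spin":0,"claw":40},{"offset":[0,0,0],"spin":0,"claw":40},{"offset":[0,0,0],"spin":0,"claw":40},{"offset":[0,0,0],"spin":0,"claw":40},{"offset":[0,0,0],"spin":0,"claw":40}]'
python3 -m handwheel '[{"offset":[0,0,0],"spin":0,"claw":40},{"offset":[0,0,0],"spin":0,"claw":40},{"offset":[0,0,0],"spin":0,"claw":40},{"offset":[0,0,0],"spin":0,"claw":40},{"offset":[0,0,0],"spin":0,"claw":40},{"offset":[0,0,0],"spin":0,"claw":40},{"offset":[0,0,0],"spin":0,"claw":40},{"offset":[0,0,0],"spin":0,"claw":40}]'
python3 -m handwheel '[{"offset":[0,0,0],"spin":0,"claw":40},{"offset":[0,0,0],"spin":0,"claw":100},{"offset":[0,0,0],"spin":0,"claw":100},{"offset":[0,0,0],"spin":0,"claw":100},{"offset":[0,0,0],"spin":0,"claw":100},{"offset":[0,0,0],"spin":0,"claw":100},{"offset":[0,0,0],"spin":0,"claw":100},{"offset":[0,0,0],"spin":0,"claw":100}]'
python3 - <<'E'
from bench import env,optics
import cv2
c=optics.capture('wrist');cv2.imwrite('pics/w5.png',c['color'][:,:,::-1])
E
```

```text
clock: 5.37
tcp_pos: [0.4951, -0.2093, 0.0671]
tcp_rot: [-0.686, 0.728, -0.001, 0.0]
ft_force: [-1.8, 0.8, 8.1]
width: 0.507
clock: 6.03
tcp_pos: [0.4951, -0.2093, 0.0671]
tcp_rot: [-0.686, 0.728, -0.001, 0.0]
ft_force: [-2.3, 0.6, 8.6]
width: 0.503
clock: 6.7
tcp_pos: [0.4941, -0.2089, 0.0651]
tcp_rot: [-0.686, 0.728, 0.0, -0.0]
ft_force: [0.8, 0.9, -0.1]
width: 0.997
```

View pics/w5.png

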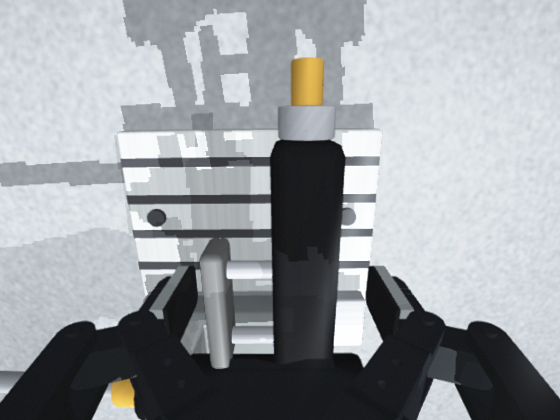

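The trigger is fully out again (cols 203–232, same spacing from the grip as at the start) and the fingers are clear. I'll retreat upward.

```bash
python3 -m handwheel '[{"offset":[0,-0.002,-0.005],"spin":0,"claw":100},{"offset":[0,-0.002,-0.02],"spin":0,"claw":100},{"offset":[0,-0.002,-0.05],"spin":0,"claw":100},{"offset":[0,-0.002,-0.09],"spin":0,"claw":100},{"offset":[0,-0.002,-0.13],"spin":0,"claw":100},{"offset":[0,-0.002,-0.16],"spin":0,"claw":100},{"offset":[0,-0.002,-0.18],"spin":0,"claw":100},{"offset":[0,-0.002,-0.18],"spin":0,"claw":100}]'
python3 -m handwheel '[{"offset":[0,0,0],"spin":0,"claw":100},{"offset":[0,0,0],"spin":0,"claw":100},{"offset":[0,0,0],"spin":0,"claw":100},{"offset":[0,0,0],"spin":0,"claw":100}]'
python3 - <<'E'
from bench import env,optics
import cv2
c=optics.capture('wrist');cv2.imwrite('pics/w6.png',c['color'][:,:,::-1])
E
```

```text
clock: 7.42
tcp_pos: [0.499, -0.2098, 0.2516]
tcp_rot: [-0.686, 0.728, -0.005, 0.003]
ft_force: [-0.1, -0.1, -0.3]
width: 1.002
clock: 7.75
tcp_pos: [0.4958, -0.2089, 0.2439]
tcp_rot: [-0.686, 0.728, 0.001, -0.001]
ft_force: [0.0, 0.0, 0.3]
width: 1.0
```

View pics/w6.png

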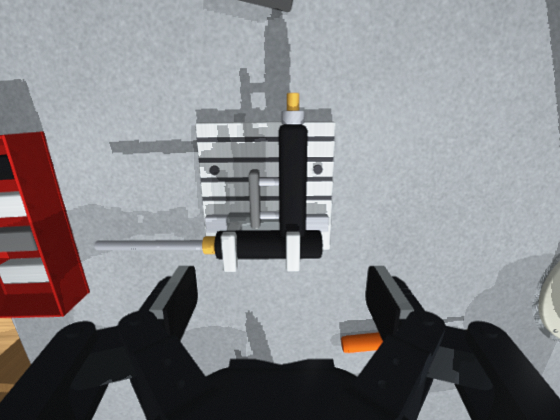

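The trigger is at cols 250–260 and the grip's back edge at 307. That is 57 px over both, against 56 before, from slightly lower, so it is fully out. The arm is clear, so I'll hand in.

```bash
python3 -c "
from bench import env
print(env.sign_off())"
```

```text
the job is handed in; nothing more can be done
None
```

I squeezed the long-nozzle gun's trigger fully home, held it there for about two seconds, and let it spring all the way out. I then lifted the arm clear and handed the job in at about 7.8 s.

- **Squeeze:** The gripper read about 43 mm over grip and trigger, against a nominal 44 mm at the hard stop. I put the 1 mm difference down to the pads giving slightly; nothing else disagreed. The reading was steady at 0.503–0.507 of the stroke from 4.3 s at the latest until release at about 6.1 s. The trigger probably got home a little before 4.3 s.
- **Release:** The last wrist picture shows grip and trigger at their original spacing, 57 px now against 56 px before, taken about 7 mm lower.
- **Forces and clearance:** The wrist force stayed under 10 N at every reading and was about zero at the end, with the fingers touching nothing. I never touched the short-nozzled gun; the arm only passed over it at about 0.25 m.

The reports gave no verdict.

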